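# Let the wooden ball out of the gift dispenser

### The job

On the shop's two-lane gift dispenser one lane holds a wooden ball and the other a wooden drum. With the fingertips push the sliding tray fully across to the end in front of the ball's lane, then press down the pad of that lane's rocking lever so that its gate lifts and the ball rolls into the tray, and let the lever go so the gate shuts again. Leave the drum behind its gate, do not touch the ball or the drum, and leave the other goods where they stand.

Things in the scene. Friction and masses are not known exactly. Their poses are not given: they have to be found in the camera images.
- station: the fixed dispenser (place and yaw vary): plywood board 300 x 560 x 10 mm with two wooden lanes sloping down to the robot at y = +100 mm (left) and -100 mm (right). Origin on the work surface; x points away from the robot, up the lanes; y to the robot's left; z up. Gates hang over the lanes at x = 20 mm; 122 mm tall pivot posts stand at x = 20, y = +175 and -175 mm; back walls 105 mm tall at x = 115 mm
- mouth_left (a point): middle of the left lane's lower edge, 60 mm above the work surface, at dispenser x = -55 mm. The lane is 60 mm wide outside, has 24 mm high side walls, and rises along x to 85 mm at its back wall
- mouth_right (a point): middle of the right lane's lower edge, 60 mm above the work surface, at dispenser x = -55 mm. The lane is 60 mm wide outside, has 24 mm high side walls, and rises along x to 85 mm at its back wall
- tray (a joint): position of the sliding tray along the dispenser's y, m: 0 in the middle, +0.10 at its left stop (centred below the left lane's mouth), -0.10 at its right stop (below the right lane's). It starts near the middle, needs a push of about 2 N and stays where it is left
- tray_in (a point): centre of the tray's inner floor, 17 mm above the work surface, at dispenser x = -100 mm; moves with the tray. Open wooden tray, 100 x 100 mm outside, walls 6 mm; side and back walls reach 50 mm above the work surface, the wall nearest the robot 60 mm. Nothing stands along its travel; the board there is 10 mm high, with 15 mm high guide rails under the tray's front and back edges
- lever_left (a joint): angle of the left rocking lever, rad: 0 at rest, gate shut; grows as the outer pad is pressed down; stop at 0.65. The gate clears the rolling thing from about 0.4, wide open at 0.5. A spring (3 N at the pad to start, 6 N at 0.55) shuts the gate when the pad is let go. The pad sinks about 6.5 mm for each 0.1 rad
- lever_right (a joint): angle of the right rocking lever, rad: 0 at rest, gate shut; grows as the outer pad is pressed down; stop at 0.65. The gate clears the rolling thing from about 0.4, wide open at 0.5. A spring (3 N at the pad to start, 6 N at 0.55) shuts the gate when the pad is let go. The pad sinks about 6.5 mm for each 0.1 rad
- pad_left (a point): centre of the top face of the left lever's press pad (wood, 42 x 42 mm) at the lever's outer end, 122 mm above the work surface at rest; moves with the lever. The pivot lies 65 mm inboard (dispenser -y) and 12 mm lower, the gate blade another 75 mm inboard, over the lane
- pad_right (a point): centre of the top face of the right lever's press pad (wood, 42 x 42 mm) at the lever's outer end, 122 mm above the work surface at rest; moves with the lever. The pivot lies 65 mm inboard (dispenser +y) and 12 mm lower, the gate blade another 75 mm inboard, over the lane
- ball_mid (a point): centre of the wooden ball, painted plain white, 36 mm across, about 25 g; it waits against the gate in one of the two lanes (which one varies) and takes under a second to roll out once the gate is open
- drum_mid (a point): centre of the wooden drum, also plain white, a cylinder 36 mm across and 36 mm long lying across the other lane against its gate
- doll: small plain wooden doll, 34 mm across and 72 mm tall, standing on the dispenser's board between the lanes; origin at the centre of its underside; not part of the job
- giftbox: cardboard gift box, 45 x 40 x 35 mm, on the dispenser's board between the lanes; origin at the centre of its underside; not part of the job
- jar: glass jar with a steel lid, 44 mm across and 60 mm tall, on a near corner of the dispenser's board; origin at the centre of its underside; not part of the job
- mug: white mug, 76 mm across and 90 mm tall; origin at the centre of its underside; not part of the job
- carton: paper carton, 90 x 60 x 50 mm; origin at the centre of its underside; not part of the job
- doll_big: larger wooden doll, 58 mm across and 122 mm tall; origin at the centre of its underside; not part of the job
- bowl: blue bowl, 120 mm across and 45 mm tall; origin at the centre of its underside; not part of the job

How it is judged:
By the outcome, as a careful person would: the job done as asked, in the order asked, and still so for the second after the job is handed in, with the robot touching nothing.
It also fails if it takes over 48 s, if anything falls off the work surface, if the arm or the gripper's body presses on something with over 40 N, if the wrist force passes 120 N, or if a joint passes its speed limit or range.

### The arm

A 6-joint arm with a two-finger parallel gripper is mounted at the origin on the work surface. World frame = base frame: x ahead of the robot, y to its left, z up, the work surface at z = 0. Lengths are in mm, angles in rad, forces in N, time in s.
With the tool pointing down it reaches from about 300 to 775 mm from the base axis. Payload 14.6 kg.
Tool frame: the origin (TCP) lies on the front face of the gripper's body, between the roots of the fingers; the fingertips stand 97 mm ahead of it and the grasp point (between the pads) lies 78 mm ahead of it; z points along the fingers, y is the line along which they close (so a half turn about z gives the same grasp; the last joint's range is limited). The gripper opens to 94 mm and grips with 3 to 60 N. Pads are 16 mm wide; open, the fingers measure 119 mm over their backs; the gripper's body (75 mm by 177 mm) begins 78 mm behind the grasp point.
Start: joints at [1.248, 0.3, 1.521, -0, 1.321, -0.067], TCP at [139.159, 532.095, 302.646] pointing down, gripper open.
Joint ranges: [-3.03, 3.03], [-0.79, 2.21], [0.23, 2.52], [-1.04, 4.18], [0, 3.07], [-2.55, 2.55]. Speed limits (rad/s): [2.22, 2.22, 2.57, 3.14, 3.14, 3.14].

### API

Orientations are given as [roll, pitch, yaw] about the fixed x, y, z axes, in that order (R = Rz(yaw) Ry(pitch) Rx(roll)).
In Python, from cell import * gives the robot as it stands.
- The arm moves only by the tool carry_out, never from a script. Its arguments are lists of equal length, an entry for each row: "slide": the shift along the world's x, y, z scaled (see below), a list of three; "dr": the turn, a rotation vector about the world's x, y, z scaled (see below), a list of three; "gripper": the opening in per cent of the stroke, from 0 (shut) to 100 (fully open). A call has 1 to 10 rows; each row is the pose to reach, as a shift and turn from the pose commanded when the call began, turning the shorter way round; what a row does not reach only later rows make up. The controller multiplies each number of a shift by 0.25 m and each number of a turn by 360 degrees. A row lasts 1/12 s, in which the tool goes at most 41.7 mm and 7.16 degrees, less where a joint would pass 70% of its speed; a pose out of reach is approached as far as the arm can. A call with a number of a shift or a turn outside -1 to 1 is refused whole. A call with a gripper value outside its range is refused whole. The fingers move at their own pace and stop on an object; "newtons" is the grip in N (left out, the last holds). Time passes only in rows, so rows that repeat a pose let the fingers close. It gives the time, the measured TCP pose, the force, the opening and the grip force at its end, in the units of the state.
- read_state(): the state, without advancing time (a new reading comes with each control period).
- camera(name): name is "scene" or "top"; returns the picture (384x512x3 uint8, red, green, blue); there is no depth.
- camera_model(name): a dict with "vfov" (degrees; the focal length in pixels is half the picture's height over the tangent of half this angle, whatever the lens; pixels are square), "cx", "cy" (the principal point, pixels), "k1" (the pictures are not rectified: a ray, as slopes to the right and down, at radius r is drawn at 1 + k1 r^2 times it, then the intrinsics apply), "R" (3x3) and "t" (3): a world point X has camera coordinates R X + t. Camera axes: x right, y down, z forward; pixel columns grow to the right and rows downward; lengths in mm; the calibration is good to about 2 mm. A picture is of the moment at which its call begins. camera_model takes no time and is no camera call.
- sign_off(): hands the job in; it is judged then, once.
The state is a dict: "clock": time; "joints": joint angles; "qd": joint speeds; "effort": joint torques, N m; "eef_pos": TCP position; "eef_rot": TCP orientation; "wrist_force": force on the tool from outside, world axes, zero at the start; "moment": the same for the moment, N m; "finger_gap": finger opening in mm; "finger_force": force on a finger pad.
Only numpy, scipy, OpenCV 4.12 (cv2) and the standard library are available. Lean on these libraries where they do the work, as an engineer would, in place of code of your own. Each camera call takes 0.05 s, during which the arm holds its last target. There are 200 camera calls.

## Working session

There is one attempt and no reset: what is moved stays moved. The work goes in short steps, Python scripts to look and compute and a tool call to move; the robot and the scene stay as the last step left them, time stands still between calls to the robot, and variables do not carry over. Pictures are saved under pics/ and viewed, at most 10 in all, crops included, and the job is handed in when it is done.

Besides the shell and the picture viewer there is one more tool, called after "Call:" in YAML: its name, and indented under it one key for each argument. carry_out: Moves the arm, as the interface text tells. Its arguments: {"type":"object","properties":{"slide":{"type":"array","items":{"type":"array","items":{"type":"number","minimum":-1,"maximum":1}}},"dr":{"type":"array","items":{"type":"array","items":{"type":"number","minimum":-1,"maximum":1}}},"gripper":{"type":"array","items":{"type":"number"}},"newtons":{"type":"number"}},"required":["slide","dr","gripper"]}

```bash
mkdir -p pics; python3 - <<'E'
from cell import *
import cv2
for n in("scene","top"):
    cv2.imwrite(f"pics/{n}0.png",cv2.cvtColor(camera(n),cv2.COLOR_RGB2BGR)); print(n,camera_model(n))
print(read_state())
E
```

```text
scene {'vfov': 47.720770481935546, 'cx': 250.9120916191732, 'cy': 195.44629144061432, 'k1': 0.0165303761699886, 'R': array([[-0.8550519 ,  0.51835065, -0.01410139],
       [ 0.38712435,  0.62002085, -0.68242867],
       [-0.34499419, -0.58897092, -0.73081616]]), 't': array([ 462.68585593, -142.33427774, 1626.6633606 ])}
top {'vfov': 52.204217850081136, 'cx': 260.4765623356994, 'cy': 190.47790626460085, 'k1': 0.015732353635508265, 'R': array([[ 0.00219926, -0.99999564,  0.00197254],
       [-0.99421012, -0.00239844, -0.10742664],
       [ 0.1074309 , -0.00172486, -0.99421106]]), 't': array([  -7.8202447 ,  565.24101096, 1407.25874462])}
{'clock': 0.1, 'joints': array([ 1.24836737e+00,  3.00412693e-01,  1.52148722e+00, -5.94181450e-06,
        1.32068868e+00, -6.65910240e-02]), 'qd': array([-8.26829064e-04, -2.50968235e-03, -1.74070348e-03, -6.00808690e-04,
       -7.27290094e-05, -4.39120474e-04]), 'effort': array([ 1.52247012e-03, -5.32641828e+01, -3.53287661e+01,  7.09336856e-02,
        2.34562915e-02, -4.14827230e-05]), 'eef_pos': array([139.14080225, 531.98154585, 302.1580224 ]), 'eef_rot': array([-3.14059854e+00, -6.05287836e-05,  2.88575616e+00]), 'wrist_force': array([-0.42424083, -0.57737552, -0.19813697]), 'moment': array([ 0.00223685, -0.01116208, -0.02782991]), 'finger_force': 0.0, 'finger_gap': 94.03730988168482}
```

View pics/scene0.png

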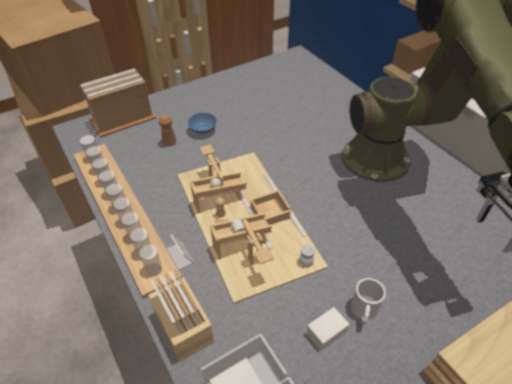

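View pics/top0.png

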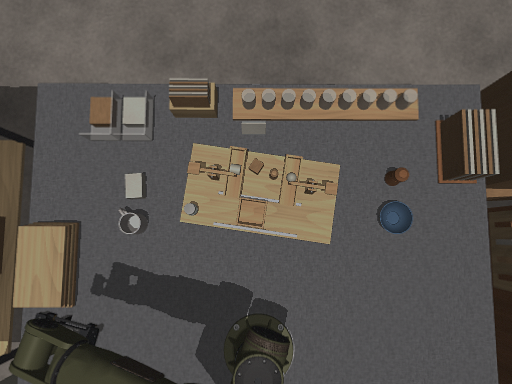

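The top view shows the board with corners near (193,143), (340,164), (331,243) and (181,222), and the tray near (252,212). The white things sit near (234,169) in the left lane and (291,177) in the right. I'll enlarge both views to tell the ball from the drum.

```bash
python3 - <<'E'
import cv2
a=cv2.imread("pics/top0.png")[135:250,172:348]; b=cv2.imread("pics/scene0.png")[140:300,170:335]
cv2.imwrite("pics/topc.png",cv2.resize(a,None,fx=4.5,fy=4.5,interpolation=cv2.INTER_CUBIC))
cv2.imwrite("pics/scc.png",cv2.resize(b,None,fx=3.7,fy=3.7,interpolation=cv2.INTER_CUBIC))
E
```

```text
(no output)
```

View pics/topc.png

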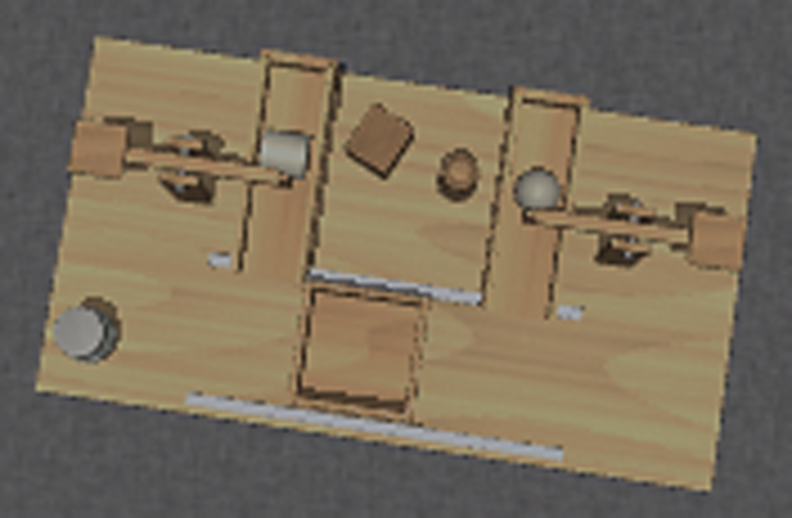

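View pics/scc.png

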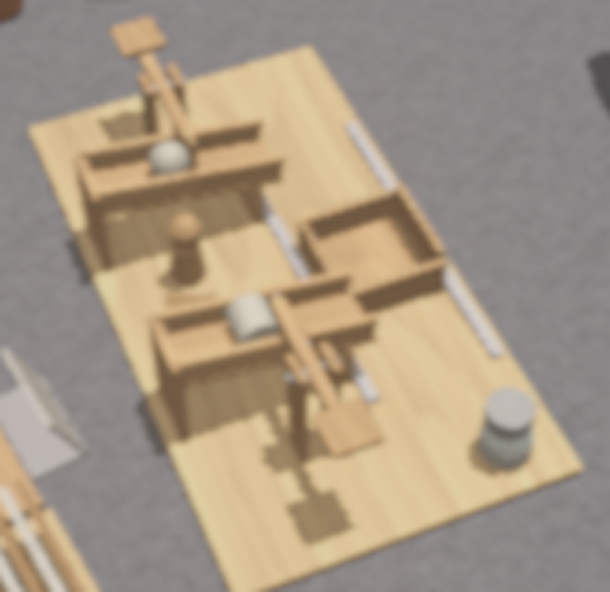

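The ball is in the right lane: it looks round in both views, and the left one looks rectangular from the top, so that is the drum. The right pad is at crop (716,240), and the tray spans roughly crop (297..428, 280..418). Next I'll fit the station pose.

```bash
cat > h.py <<'E'
import numpy as np, cv2
from cell import *
def proj(n,X):
    m=camera_model(n); f=192/np.tan(np.radians(m["vfov"]/2))
    c=np.atleast_2d(X)@m["R"].T+m["t"]; s=c[:,:2]/c[:,2:]
    s=s*(1+m["k1"]*(s**2).sum(1,keepdims=True))
    return s*f+[m["cx"],m["cy"]]
def W(p,L):
    L=np.atleast_2d(L); c,s=np.cos(p[2]),np.sin(p[2])
    return L@np.array([[c,s,0],[-s,c,0],[0,0,1]])+[p[0],p[1],0]
E
python3 - <<'E'
from h import *
from scipy.optimize import least_squares
U=lambda a,o,k:(np.array(a)+.5)/k-.5+o
top=U([(97,38),(755,132),(710,490),(38,390),(98,150),(716,240)],[172,135],4.5)
sc=U([(312,46),(582,468),(32,128),(350,427),(138,36)],[170,140],3.7) # FR, FL, BR, padL, padR
def pts(p):
    b=p[3]; B=dict(BL=(b,280,10),BR=(b,-280,10),FR=(b-300,-280,10),FL=(b-300,280,10),PL=(20,240,122),PR=(20,-240,122))
    return lambda k:W(p,[B[i] for i in k])
def res(p):
    g=pts(p)
    return np.r_[(proj("top",g(["BL","BR","FR","FL","PL","PR"]))-top).ravel(),(proj("scene",g(["FR","FL","BR","PL","PR"]))-sc).ravel()]
r=least_squares(res,[550,0,-.1,130],loss="soft_l1"); p=r.x
print(p.round(3)); print(res(p).reshape(-1,2).round(1))
np.save("p.npy",p[:3])
for n,L in dict(padR=(20,-240,122),padL=(20,240,122),mR=(-55,-100,60),tray0=(-100,0,17)).items(): print(n,W(p,L).round(1))
# tray: rim left/right wall at z=50/60 corners in top crop
tc=U([(308,288),(428,303),(412,418),(296,404)],[172,135],4.5)
def rt(q): return (proj("top",W(p,[(-50,q[0]+50,50),(-50,q[0]-50,50),(-150,q[0]-50,60),(-150,q[0]+50,60)]))-tc).ravel()
q=least_squares(rt,[0]); print(q.x,q.fun.reshape(-1,2).round(1))
# overlay
im=cv2.cvtColor(camera("top"),cv2.COLOR_RGB2BGR)
print(read_state()["eef_rot"])
E
```

```text
[ 5.79965e+02 -7.27500e+00 -1.46000e-01  1.30302e+02]
[[-0.9 -0.8]
 [ 0.3  0. ]
 [-0.   0.3]
 [-1.3 -0.1]
 [-0.5 -0.5]
 [-0.  -0. ]
 [-0.3 -0.6]
 [ 0.8 -0.4]
 [-1.1 -0.5]
 [-0.1 -0.6]
 [ 0.1 -0.7]]
padR [[ 564.8 -247.6  122. ]]
padL [[634.7 227.3 122. ]]
mR [[511.  -98.2  60. ]]
tray0 [[481.    7.3  17. ]]
[16.86148859] [[ 0.3 -1.9]
 [ 1.  -1.1]
 [ 0.5  0.8]
 [-1.5 -0.2]]
[-3.14075746e+00 -4.74519022e-05  2.88577560e+00]
```

Call:
carry_out:
  slide:
    - [0.08,-0.1,0]
    - [0.18,-0.22,0]
    - [0.28,-0.34,0]
    - [0.38,-0.46,0]
    - [0.48,-0.58,0]
    - [0.57,-0.69,0]
    - [0.65,-0.78,0]
    - [0.7,-0.84,0]
    - [0.71,-0.86,0]
    - [0.71,-0.86,0]
  dr:
    - [0,0,0.003]
    - [0,0,0.006]
    - [0,0,0.01]
    - [0,0,0.014]
    - [0,0,0.0175]
    - [0,0,0.0175]
    - [0,0,0.0175]
    - [0,0,0.0175]
    - [0,0,0.0175]
    - [0,0,0.0175]
  gripper: [0,0,0,0,0,0,0,0,0,0]
  newtons: 10

```text
clock: 0.98
eef_pos: [317.1, 316.4, 302.6]
eef_rot: [-3.141, -0.0, 2.994]
wrist_force: [-0.6, 0.8, 0.4]
finger_gap: 30.9
finger_force: 0.0
```

Call:
carry_out:
  slide:
    - [0.08,-0.1,0]
    - [0.18,-0.22,0]
    - [0.28,-0.34,0]
    - [0.38,-0.46,0]
    - [0.48,-0.58,0]
    - [0.57,-0.69,0]
    - [0.65,-0.78,0]
    - [0.7,-0.84,0]
    - [0.71,-0.86,0]
    - [0.71,-0.86,0]
  dr:
    - [0,0,0]
    - [0,0,0]
    - [0,0,0]
    - [0,0,0]
    - [0,0,0]
    - [0,0,0]
    - [0,0,0]
    - [0,0,0]
    - [0,0,0]
    - [0,0,0]
  gripper: [0,0,0,0,0,0,0,0,0,0]

```text
clock: 1.82
eef_pos: [494.2, 102.4, 302.2]
eef_rot: [-3.141, -0.001, 2.995]
wrist_force: [0.3, -0.0, -0.3]
finger_gap: 0.3
finger_force: 0.0
```

Call:
carry_out:
  slide:
    - [0,0,-0.06]
    - [0,0,-0.16]
    - [0,0,-0.28]
    - [0,0,-0.4]
    - [0,0,-0.5]
    - [0,0,-0.58]
    - [0,0,-0.64]
    - [0,0,-0.67]
    - [0,0,-0.68]
    - [0,0,-0.68]
  dr:
    - [0,0,0]
    - [0,0,0]
    - [0,0,0]
    - [0,0,0]
    - [0,0,0]
    - [0,0,0]
    - [0,0,0]
    - [0,0,0]
    - [0,0,0]
    - [0,0,0]
  gripper: [0,0,0,0,0,0,0,0,0,0]

```text
clock: 2.65
eef_pos: [493.9, 103.1, 132.8]
eef_rot: [3.142, -0.0, 2.997]
wrist_force: [0.7, 0.1, 0.3]
finger_gap: 0.3
finger_force: 0.0
```

```bash
python3 - <<'E'
from h import *
b=cv2.cvtColor(camera("scene"),cv2.COLOR_RGB2BGR)[110:310,170:340]
cv2.imwrite("pics/s1.png",cv2.resize(b,None,fx=3,fy=3,interpolation=cv2.INTER_CUBIC))
E
```

```text
(no output)
```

View pics/s1.png

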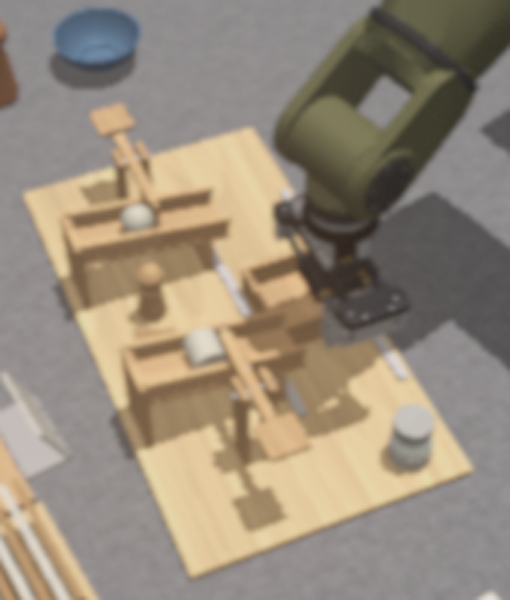

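The gripper is beside the tray's left wall and clear of everything. Now I'll push the tray.

Call:
carry_out:
  slide:
    - [-0.006,-0.04,0]
    - [-0.013,-0.09,0]
    - [-0.02,-0.14,0]
    - [-0.028,-0.19,0]
    - [-0.035,-0.24,0]
    - [-0.043,-0.29,0]
    - [-0.05,-0.34,0]
    - [-0.057,-0.39,0]
    - [-0.064,-0.435,0]
    - [-0.07,-0.475,0]
  dr:
    - [0,0,0]
    - [0,0,0]
    - [0,0,0]
    - [0,0,0]
    - [0,0,0]
    - [0,0,0]
    - [0,0,0]
    - [0,0,0]
    - [0,0,0]
    - [0,0,0]
  gripper: [0,0,0,0,0,0,0,0,0,0]

```text
clock: 3.53
eef_pos: [476.4, -18.3, 133.0]
eef_rot: [3.142, 0.001, 2.995]
wrist_force: [0.8, 2.8, 0.7]
finger_gap: 0.6
finger_force: 0.9
```

Call:
carry_out:
  slide:
    - [-0.003,-0.02,0]
    - [-0.006,-0.035,0]
    - [-0.007,-0.045,0]
    - [-0.007,-0.045,0]
  dr:
    - [0,0,0]
    - [0,0,0]
    - [0,0,0]
    - [0,0,0]
  gripper: [0,0,0,0]

```text
clock: 3.87
eef_pos: [474.8, -28.2, 132.6]
eef_rot: [-3.141, -0.0, 2.996]
wrist_force: [0.2, 0.8, -0.1]
finger_gap: 0.7
finger_force: 0.0
```

Call:
carry_out:
  slide:
    - [-0.001,-0.007,0]
    - [-0.002,-0.014,0]
    - [-0.002,-0.014,0]
  dr:
    - [0,0,0]
    - [0,0,0]
    - [0,0,0]
  gripper: [0,0,0]

```text
clock: 4.12
eef_pos: [474.3, -31.4, 132.5]
eef_rot: [-3.142, -0.0, 2.996]
wrist_force: [-0.1, -0.1, -0.1]
finger_gap: 0.2
finger_force: 0.0
```

Call:
carry_out:
  slide:
    - [-0.001,-0.006,0]
    - [-0.002,-0.012,0]
    - [-0.002,-0.012,0]
  dr:
    - [0,0,0]
    - [0,0,0]
    - [0,0,0]
  gripper: [0,0,0]

```text
clock: 4.37
eef_pos: [474.1, -32.5, 132.6]
eef_rot: [3.138, -0.0, 2.995]
wrist_force: [3.3, 22.6, 0.3]
finger_gap: 0.5
finger_force: 11.6
```

The force jumped to 22.6 N at the expected spot, so the tray is on its stop. Back off, rise, and check.

Call:
carry_out:
  slide:
    - [0.004,0.03,0]
    - [0.01,0.07,0]
    - [0.01,0.08,0.04]
    - [0.01,0.08,0.12]
    - [0.01,0.08,0.22]
    - [0.01,0.08,0.33]
    - [0.01,0.08,0.43]
    - [0.01,0.08,0.49]
    - [0.01,0.08,0.52]
    - [0.01,0.08,0.52]
  dr:
    - [0,0,0]
    - [0,0,0]
    - [0,0,0]
    - [0,0,0]
    - [0,0,0]
    - [0,0,0]
    - [0,0,0]
    - [0,0,0]
    - [0,0,0]
    - [0,0,0]
  gripper: [0,0,0,0,0,0,0,0,0,0]

```text
clock: 5.2
eef_pos: [476.7, -14.3, 264.4]
eef_rot: [-3.141, 0.003, 2.996]
wrist_force: [0.4, -1.1, 0.0]
finger_gap: 0.5
finger_force: 0.0
```

Call:
carry_out:
  slide:
    - [0.02,-0.06,0]
    - [0.06,-0.16,0]
    - [0.1,-0.27,0]
    - [0.15,-0.4,0]
    - [0.2,-0.53,0]
    - [0.24,-0.66,0]
    - [0.28,-0.78,0]
    - [0.31,-0.86,0]
    - [0.34,-0.94,0]
    - [0.35,-0.955,0]
  dr:
    - [0,0,0]
    - [0,0,0]
    - [0,0,0]
    - [0,0,0]
    - [0,0,0]
    - [0,0,0]
    - [0,0,0]
    - [0,0,0]
    - [0,0,0]
    - [0,0,0]
  gripper: [0,0,0,0,0,0,0,0,0,0]

```text
clock: 6.03
eef_pos: [563.9, -255.7, 260.7]
eef_rot: [3.141, -0.002, 2.994]
wrist_force: [0.2, -0.4, -0.3]
finger_gap: 0.2
finger_force: 0.0
```

```bash
python3 - <<'E'
from h import *
s=read_state(); print(s["eef_pos"],s["eef_rot"],s["clock"]); p=np.load("p.npy")
b=cv2.cvtColor(camera("scene"),cv2.COLOR_RGB2BGR)[110:310,170:340]
a=cv2.cvtColor(camera("top"),cv2.COLOR_RGB2BGR)[135:260,172:348]
A=cv2.resize(a,None,fx=3,fy=3);B=cv2.resize(b,None,fx=1.5,fy=1.875)
for q in W(p,[(-50,-50,50),(-50,-150,50),(-150,-150,60),(-150,-50,60)]):
    u=(proj("top",q)[0]-[172,135])*3; cv2.circle(A,tuple(int(i) for i in u),2,(0,0,255),-1)
cv2.imwrite("pics/t2.png",np.hstack([A,B]))
E
```

```text
[ 563.8818319  -255.70448516  260.66158664] [ 3.14129416e+00 -2.28830340e-03  2.99361845e+00] 6.0333
```

View pics/t2.png

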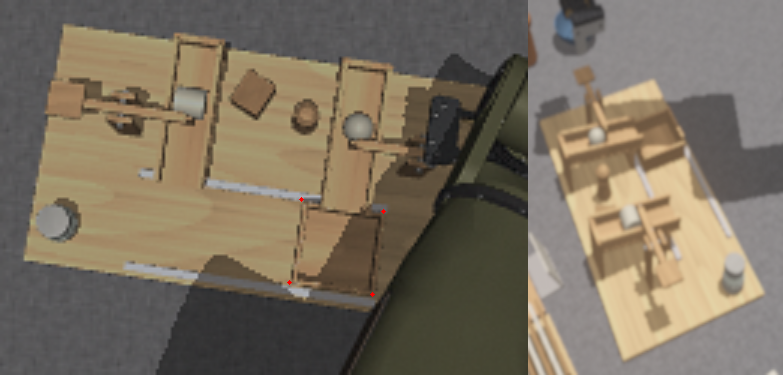

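The tray sits on its outlined place at the right stop, with the ball still behind its gate at left-panel (358,126). The gripper is above the right pad. Now I'll press it.

Call:
carry_out:
  slide:
    - [0,0.006,-0.03]
    - [0.002,0.012,-0.08]
    - [0.002,0.012,-0.12]
    - [0.002,0.012,-0.145]
    - [0.002,0.012,-0.16]
    - [0.002,0.012,-0.18]
    - [0.002,0.012,-0.2]
    - [0.002,0.012,-0.22]
    - [0.002,0.012,-0.24]
    - [0.002,0.012,-0.24]
  dr:
    - [0,0,0]
    - [0,0,0]
    - [0,0,0]
    - [0,0,0]
    - [0,0,0]
    - [0,0,0]
    - [0,0,0]
    - [0,0,0]
    - [0,0,0]
    - [0,0,0]
  gripper: [0,0,0,0,0,0,0,0,0,0]

```text
clock: 6.97
eef_pos: [564.4, -250.3, 201.9]
eef_rot: [-3.141, 0.0, 2.996]
wrist_force: [-0.8, -2.9, 3.1]
finger_gap: 0.4
finger_force: 2.1
```

Call:
carry_out:
  slide:
    - [0,0,-0.02]
    - [0,0,-0.04]
    - [0,0,-0.06]
    - [0,0,-0.06]
    - [0,0,-0.06]
    - [0,0,-0.06]
    - [0,0,-0.06]
    - [0,0,-0.06]
    - [0,0,-0.06]
    - [0,0,-0.06]
  dr:
    - [0,0,0]
    - [0,0,0]
    - [0,0,0]
    - [0,0,0]
    - [0,0,0]
    - [0,0,0]
    - [0,0,0]
    - [0,0,0]
    - [0,0,0]
    - [0,0,0]
  gripper: [0,0,0,0,0,0,0,0,0,0]

```text
clock: 7.8
eef_pos: [564.7, -250.2, 188.4]
eef_rot: [-3.141, 0.001, 2.996]
wrist_force: [-0.0, -0.6, 6.0]
finger_gap: 0.6
finger_force: 2.4
```

```bash
cat > look.py <<'E'
import sys
from h import *
s=read_state(); print(s["eef_pos"],s["wrist_force"],s["clock"])
b=cv2.cvtColor(camera("scene"),cv2.COLOR_RGB2BGR)[130:290,170:330]
a=cv2.cvtColor(camera("top"),cv2.COLOR_RGB2BGR)[135:260,232:357]
cv2.imwrite(sys.argv[1],np.hstack([cv2.resize(a,(400,400)),cv2.resize(b,(400,400))]))
E
python3 look.py pics/t3.png
```

```text
[ 564.68964171 -250.22919205  188.42044272] [-4.69778639e-03 -5.51357551e-01  6.04403488e+00] 7.8
```

View pics/t3.png

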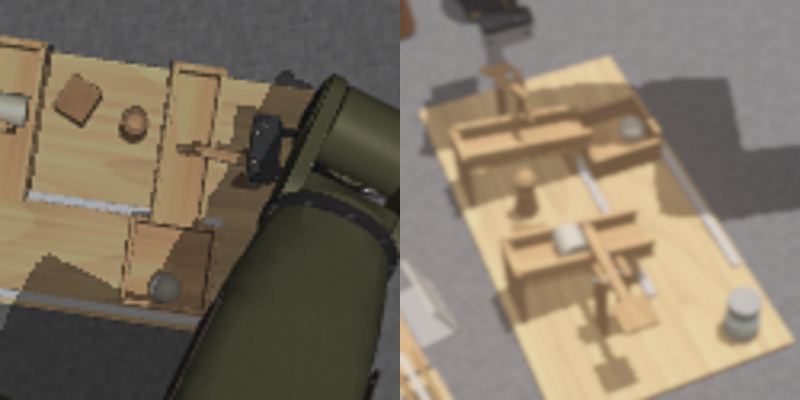

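The ball is in the tray (left panel (164,288), right panel (631,127)), and the drum is still behind its gate. I'll let the lever up smoothly and retreat.

Call:
carry_out:
  slide:
    - [0,0,0.03]
    - [0,0,0.06]
    - [0,0,0.09]
    - [0,0,0.12]
    - [0,0,0.15]
    - [0,0,0.2]
    - [0,0,0.28]
    - [0,0,0.36]
    - [0,0,0.42]
    - [0,0,0.44]
  dr:
    - [0,0,0]
    - [0,0,0]
    - [0,0,0]
    - [0,0,0]
    - [0,0,0]
    - [0,0,0]
    - [0,0,0]
    - [0,0,0]
    - [0,0,0]
    - [0,0,0]
  gripper: [0,0,0,0,0,0,0,0,0,0]

```text
clock: 8.73
eef_pos: [564.8, -250.1, 300.8]
eef_rot: [-3.141, 0.003, 2.996]
wrist_force: [0.9, -0.6, 0.4]
finger_gap: 0.6
finger_force: 0.0
```

Call:
carry_out:
  slide:
    - [0,0,0.02]
    - [0,0,0.02]
    - [0,0,0.02]
    - [0,0,0.02]
  dr:
    - [0,0,0]
    - [0,0,0]
    - [0,0,0]
    - [0,0,0]
  gripper: [0,0,0,0]

```text
clock: 9.07
eef_pos: [564.3, -250.1, 301.6]
eef_rot: [3.141, -0.002, 2.996]
wrist_force: [-0.9, -0.4, -0.7]
finger_gap: 0.6
finger_force: 0.0
```

```bash
python3 look.py pics/t4.png
```

```text
[ 564.25952086 -250.0552691   301.60246301] [-0.94397904 -0.36092667 -0.72386864] 9.0667
```

View pics/t4.png

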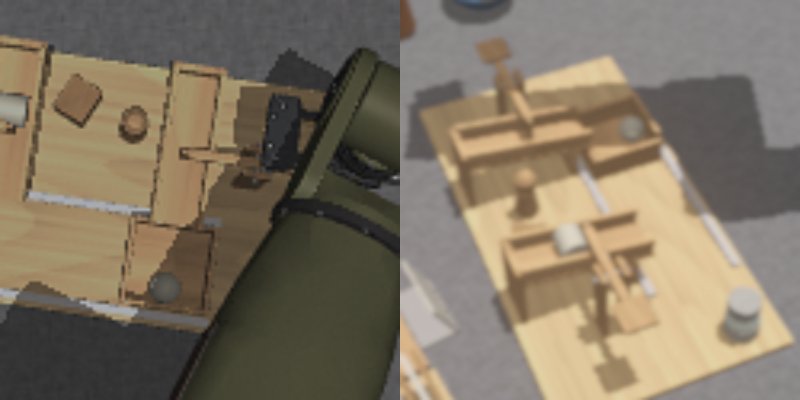

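The lever is back at rest with its gate shut. The ball is in the tray at (164,288), and the drum and the other goods in view have not moved. I'm handing in.

```bash
python3 -c "
from cell import *
print(sign_off())"
```

```text
the job is handed in; nothing more can be done
None
```

The job is handed in: the ball rolled into the tray at its right stop, that lane's gate is shut again, and the drum is still behind its own gate; it took about 9 s, and no verdict came back.

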